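Tip a card box onto the taping board and seat it against the fence

TASK

The card box stands on end in front of the low taping board. Keeping it upright, slide its foot up against the board's front edge, then push high on its near face so that it tips over that edge onto its side on the board. Then push it along the board until it sits squarely home against the fence (past the soft give of its sprung cork face), press it there firmly but gently for a second and back off; do not lift or crush the box, and leave the things around it alone.

Things in the scene. Friction and masses are not known exactly. Their poses are not given: they have to be found in the camera images.
- card_box: closed card box, red top with dark scallops, 93 x 132 x 50 mm, 0.45 to 0.8 kg; dents if pressed over 25 N. Origin: centre of its 93 x 132 mm underside; x along the 93 mm, y along the 132 mm, z from underside to red top (50 mm). Starts on end: y up, x towards the board, z to the right. Laid on the board: y to the fence, x down. Friction about 0.3 to 0.5: pushed high without a stop it may tip
- box_foot (a point): on the card box: middle (across the 50 mm) of the lower edge of its far face while it stands; this edge comes against the board's front edge (a second, like box that lies flat at the back of the table is no part of the task)
- box_head (a point): on the card box: middle (across the 50 mm) of the upper edge of its far face while it stands; once the box lies, the bottom edge of the end that meets the fence, on the board's top
- board: fixed plywood board lying on the table, 215 mm deep, 340 mm wide, 15 mm thick; its front edge is the stop. Origin: middle of the front edge, on the table; x points from the front edge to the fence, y to the left along the edge, z up
- board_edge (a point): middle of the board's front edge, at its top (15 mm above the table); axes as the board. Pushed high against this edge, the box's foot first stays on the table while its far face leans on the edge; past about 45 degrees it falls over onto the board by itself
- fence: adjustable wooden fence, 300 mm wide, 60 mm high, across the back of the board and parallel to its front edge. Origin: on the board's top, 140 mm behind the front edge, axes as the board. It is clamped so that its cork face lies anywhere from 20 mm before to 20 mm behind this origin (not measured: feel for it). The cork face is lightly sprung: it gives 4 mm under less than 1 N, then is rigid
- tape_roll: roll of paper tape lying flat on the right part of the board, 95 mm across, 24 mm high; bystander, origin under its centre
- oil_stone: grey oil stone, a flat bar 45 x 125 x 20 mm lying on the table right of the card box; bystander, origin under its centre
- glue_stick: glue stick standing on the table left of the card box, 27 mm across, 94 mm high; bystander, origin under its centre
- jar: glass jar with a yellow lid standing left of the board, 56 mm across, 70 mm high; bystander, origin under its centre

How it is judged:
By the outcome, as a careful person would: the job done as asked, in the order asked, and still so for the second after the job is handed in, with the robot touching nothing.
It also fails if it takes over 72 s, if anything falls off the work surface, if the arm or the gripper's body presses on something with over 40 N, if the wrist force passes 120 N, or if a joint passes its speed limit or range.

ROBOT

A 6-joint arm with a two-finger parallel gripper is mounted at the origin on a cart in front of the work surface, level with it; the furniture and walls round the work are solid. World frame = base frame: x ahead of the robot, y to its left, z up, the work surface at z = 0. Lengths are in m, angles in rad, forces in N, time in s.
With the tool pointing down it reaches from about 0.375 to 0.975 m from the base axis. Payload 3.8 kg.
Tool frame: the origin (TCP) lies midway between the tips of the shut fingers; the grasp point (between the pads) lies 19 mm behind it; z points along the fingers, y is the line along which they close (so a half turn about z gives the same grasp; the last joint's range is limited). The gripper opens to 88 mm and grips with 3 to 60 N. Pads are 18 mm wide; open, the fingers measure 123 mm over their backs; the gripper's body (75 mm by 187 mm) begins 45 mm behind the grasp point.
Start: joints at [-1.231, 0.264, 1.604, -0, 1.274, -0.037], TCP at [0.248, -0.628, 0.239] pointing down, gripper open.
Joint ranges: [-2.63, 2.63], [-0.94, 2.18], [0.31, 2.57], [-1.31, 4.45], [0, 2.66], [-2.55, 2.55]. Speed limits (rad/s): [2.57, 2.57, 3.14, 3.14, 3.14, 3.14].

INTERFACE

Orientations are given as a rotation vector (axis times angle).
In Python, from cell import manip, inverse_kinematics, cams, order gives the robot as it stands. Calls block until the motion is done:
- manip.move_pose(position, orientation): joint-space move of the TCP to a pose.
- manip.move_linear(position, rate=0.15, rot=None): straight line of the TCP; rot=None keeps the orientation; rate is the mean speed in m/s.
- manip.set_joints(angles): joint-space move.
- manip.set_gripper(opening, force=None): finger opening in m; force is the grip in N (None keeps the last); returns when the fingers have stopped.
- manip.dwell(seconds).
- inverse_kinematics(position, orientation): joint angles nearest the present ones, or None.
- manip.state(): the state.
- cams.capture(name): name is "scene" or "top"; returns a dict with "image" (400x640x3 uint8, blue, green, red), "z_map" (400x640 float32, m along the optical axis (not along the pixel's ray), 0 where there is no reading), "intrinsics" (3x3 intrinsics, pixels), "k1" (the pictures are not rectified: a ray, as slopes to the right and down, at radius r is drawn at 1 + k1 r^2 times it, then the intrinsics apply), "position" and "orientation" of the camera in the world. Camera axes: x right, y down, z forward; pixel columns grow to the right and rows downward; lengths in m; the calibration is good to about 2 mm. A picture is of the moment at which its call begins.
A pose or a line that the arm cannot do raises manip.IKError and nothing moves.
- order.close_job(): hands the job in; it is judged then, once.
The state is a dict: "clock": time; "joint_pos": joint angles; "joint_velocities": joint speeds; "tau": joint torques, N m; "tool_pos": TCP position; "tcp_rot": TCP orientation; "contact_force": force on the tool from outside, world axes, zero at the start; "moment": the same for the moment, N m; "gripper_width": finger opening in m; "grasp_force": force on a finger pad.
Only numpy, scipy, OpenCV 4.12 (cv2) and the standard library are available. Lean on these libraries where they do the work, as an engineer would, in place of code of your own. Each camera call takes 0.05 s, during which the arm holds its last target. There are 200 camera calls.

## Working session

There is one attempt and no reset: what is moved stays moved. The work goes in short steps, each a Python script; the robot and the scene stay as the last script left them, time stands still between calls to the robot, and variables do not carry over. Pictures are saved under pics/ and viewed, at most 10 in all, crops included, and the job is handed in when it is done.

```bash
ls; mkdir -p pics; python3 - <<'E'
from cell import manip,cams
import cv2,numpy as np
for n in ["scene","top"]:
    c=cams.capture(n); cv2.imwrite(f"pics/{n}0.png",c["image"]); print(n,c["intrinsics"],c["k1"],c["position"],c["orientation"])
s=manip.state();print(s)
E
```

```text
pics
scene [[417.09556456   0.         320.50759532]
 [  0.         417.09556456 196.4366205 ]
 [  0.           0.           1.        ]] -0.11115492325205859 [0.36506675 0.5934995  0.75966468] [-0.66531922  2.72392697 -1.02720422]
top [[371.18522655   0.         320.02897715]
 [  0.         371.18522655 200.32976962]
 [  0.           0.           1.        ]] -0.022617939566425993 [0.57758796 0.09873194 0.98630163] [-2.19498089  2.20684211 -0.11475507]
{'clock': 0.1, 'joint_pos': array([-1.23090222e+00,  2.64686410e-01,  1.60522107e+00, -1.80811581e-05,
        1.27367983e+00, -3.69236688e-02]), 'joint_velocities': array([-0.00039484, -0.0011045 , -0.00335148,  0.00247945, -0.0007112 ,
       -0.00140325]), 'tau': array([-4.96470790e-06, -5.03618824e+01, -3.58070791e+01,  7.31018814e-02,
        2.33688718e-02, -5.95639267e-05]), 'tool_pos': array([ 0.24814338, -0.62705748,  0.23751554]), 'tcp_rot': array([-3.08406147e+00, -5.88047650e-01,  4.99343976e-04]), 'contact_force': array([ 0.11070234, -0.34530521,  0.43813699]), 'moment': array([0.01359008, 0.02381841, 0.00545314]), 'grasp_force': 0.0, 'gripper_width': 0.08813706007180136}
```

View pics/scene0.png

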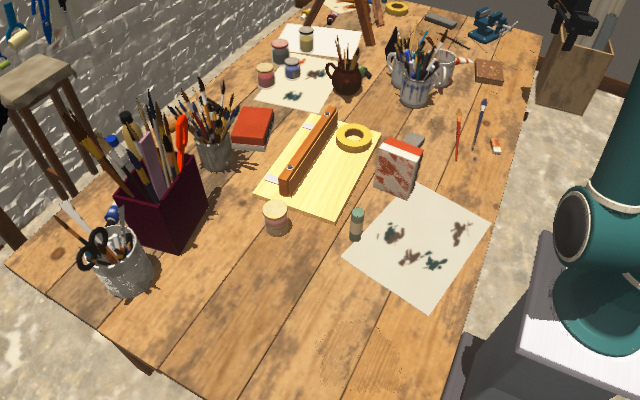

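View pics/top0.png

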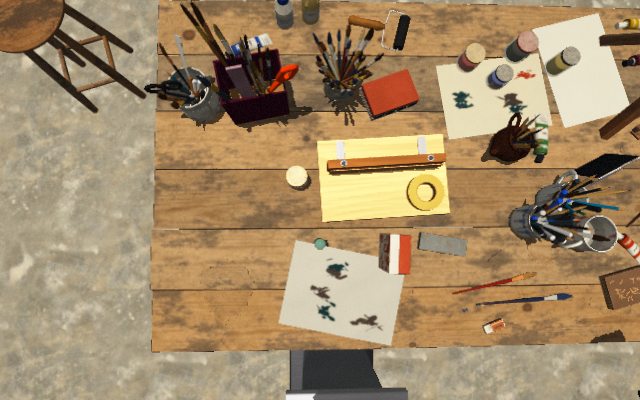

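The scene view shows the box standing at (398,165), between the glue stick (357,225) and the grey stone, with the tape roll on the board at (353,137). In the top view the box is at (395,254), the board's front edge runs along row 217 or so, columns 322 to 449, the tape roll is at (425,192), the glue stick at (320,243) and the stone at (442,244).

```bash
cat > h.py <<'E'
from cell import manip,cams,inverse_kinematics,order
import cv2,numpy as np
from scipy.spatial.transform import Rotation as R
def rays(c,uv):
    K=np.array(c["intrinsics"]);uv=np.asarray(uv,float).reshape(-1,2)
    d=cv2.undistortPoints(uv.reshape(-1,1,2),K,np.array([c["k1"],0,0,0.])).reshape(-1,2)
    return np.c_[d,np.ones(len(d))]
def Rw(c): return R.from_rotvec(c["orientation"]).as_matrix()
def onplane(c,uv,z):
    d=rays(c,uv)@Rw(c).T; p=np.array(c["position"]); return p+d*((z-p[2])/d[:,2])[:,None]
def cloud(c):
    h,w=c["z_map"].shape; v,u=np.mgrid[:h,:w]
    P=(rays(c,np.c_[u.ravel(),v.ravel()])*c["z_map"].reshape(-1,1))@Rw(c).T+c["position"]
    return P.reshape(h,w,3)
def rect(P):
    (c,s,a)=cv2.minAreaRect((P[:,:2]*1000).astype(np.float32)); return np.round(c,1),np.round(s,1),round(a,2)
E
python3 - <<'E'
from h import *
c=cams.capture("top");P=cloud(c);img=c["image"]
def reg(u0,v0,u1,v1,z0,z1):
    q=P[v0:v1,u0:u1].reshape(-1,3); return q[(q[:,2]>z0)&(q[:,2]<z1)]
for n,a in dict(box=(365,225,425,285,.11,.15),boxall=(365,225,425,285,.03,.15),stone=(413,225,475,265,.012,.03),glue=(305,230,335,258,.07,.11),jar=(280,160,312,195,.055,.085),tape=(395,172,450,215,.03,.045),fence=(320,140,452,180,.06,.09)).items():
    q=reg(*a); print(n,len(q),rect(q) if len(q)>4 else '',np.median(q[:,2]) if len(q) else '')
# board by colour
hsv=cv2.cvtColor(img,cv2.COLOR_BGR2HSV)
m=cv2.inRange(hsv,(20,60,190),(35,255,255));m[:, :310]=0;m[:,460:]=0;m[:125]=0;m[230:]=0
m=cv2.morphologyEx(m,cv2.MORPH_OPEN,np.ones((3,3)))
cn=max(cv2.findContours(m,0,2)[0],key=cv2.contourArea);w=onplane(c,cn.reshape(-1,2),.015);print("board",rect(w),np.round(cv2.boxPoints(cv2.minAreaRect((w[:,:2]*1000).astype(np.float32)))))
# front edge: per column lowest mask pixel
cols=np.arange(325,446);rows=[np.nonzero(m[:,k])[0].max()+.5 for k in cols]
e=onplane(c,np.c_[cols,rows],.015);f=np.polyfit(e[:,1],e[:,0],1);r=e[:,0]-np.polyval(f,e[:,1]);k=abs(r)<.004;f=np.polyfit(e[k,1],e[k,0],1);print("front x=%.4f*y+%.4f"%tuple(f),r[k].std())
big=cv2.resize(img[130:300,290:480],None,fx=4,fy=3.5,interpolation=cv2.INTER_CUBIC)
cv2.imwrite("pics/crop1.png",cv2.resize(img[160:300,340:480],None,fx=4,fy=4,interpolation=cv2.INTER_CUBIC))
q=P[235:280,375:415];print((P[254,370:420]*1000).round().astype(int)[::3].tolist())
E
```

```text
box 928 (array([ 513.1, -112.1]), array([51.4, 92.4]), 85.63) 0.13170787243254312
boxall 1179 (array([ 513., -112.]), array([51.5, 92.6]), 86.54) 0.1309918420428965
stone 821 (array([ 529.7, -254.8]), array([126.9,  45.1]), 80.35) 0.020427290176554425
glue 102 (array([537.2,  69.6]), array([24.1, 25.7]), 89.16) 0.09316138506419025
jar 372 (array([705.1, 126. ]), array([52.6, 52.5]), 21.68) 0.06961647237095059
tape 824 (array([ 666.7, -206.9]), array([94.1, 94.4]), 12.0) 0.039245475762062276
fence 1331 (array([ 738.4, -100.1]), array([ 29.9, 297.3]), 3.54) 0.0746641088412775
board (array([ 708.9, -101.4]), array([214.1, 340.6]), 3.47) [[ 592.   62.]
 [ 612. -278.]
 [ 826. -265.]
 [ 805.   75.]]
front x=-0.0603*y+0.5956 0.0007692578696116935
[[505, -66, 0], [505, -74, 1], [504, -82, -1], [506, -87, 17], [509, -86, 59], [511, -88, 88], [514, -86, 127], [514, -93, 131], [514, -99, 133], [514, -106, 133], [513, -114, 128], [514, -120, 131], [513, -127, 132], [513, -135, 131], [504, -178, 2], [504, -185, 4], [503, -194, 3]]
```

View pics/crop1.png

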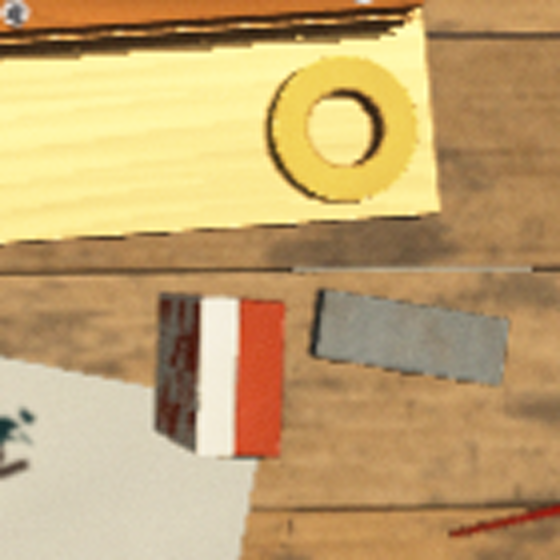

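The crop confirms the box (top end white/red at crop (240,375), underside to the left), with a clear lane left of the tape roll. The box needs turning by about 7.5° to be square to the board, so I'll push with two spread fingertips. Next I check which tool tilts are reachable.

```bash
cat >> h.py <<'E'
YAW=np.deg2rad(3.47); EX=np.array([np.cos(YAW),np.sin(YAW),0]); EY=np.array([-EX[1],EX[0],0]); BO=np.array([.6020,-.108,0])
def bw(x,y,z): return BO+x*EX+y*EY+[0,0,z]     # board -> world
def wb(p): d=np.asarray(p)-BO; return np.array([d@EX,d@EY,d[2]])
def ori(t,s=1): # t = tilt from straight down (deg), fingers pointing ahead
    t=np.deg2rad(t); z=np.sin(t)*EX-np.cos(t)*np.array([0,0,1]); y=s*EY; return R.from_matrix(np.c_[np.cross(y,z),y,z]).as_rotvec()
E
python3 - <<'E'
from h import *
print(R.from_rotvec(manip.state()["tcp_rot"]).as_matrix().round(2))
pts=dict(slide0=(-.165,.004,.04),slide1=(-.093,.004,.04),high=(-.093,.004,.12),arc=(-.02,.004,.16),home=(-.012,.004,.055),approach=(-.165,.004,.25))
for s in (1,-1):
  for t in (35,40,45,50,60,75,90):
    r=[]
    for n,p in pts.items():
        q=inverse_kinematics(bw(*p),ori(t,s)); r.append(n+(':--' if q is None else str(np.round(q,1))))
    print(s,t,' '.join(r))
E
```

```text
[[ 0.93  0.37 -0.  ]
 [ 0.37 -0.93  0.  ]
 [ 0.   -0.   -1.  ]]
1 35 slide0:-- slide1:-- high:-- arc[-0.4 -0.1  2.3  0.5  0.5 -2.4] home:-- approach[-0.6 -0.6  2.4  0.5  0.8 -2.4]
1 40 slide0:-- slide1:-- high:-- arc:-- home:-- approach:--
1 45 slide0:-- slide1:-- high:-- arc:-- home[-0.4  0.1  2.4  1.9  0.3  2.4] approach:--
1 50 slide0:-- slide1:-- high:-- arc:-- home[-0.4  0.1  2.5  2.2  0.5  2.1] approach:--
1 60 slide0:-- slide1:-- high:-- arc[-0.5 -0.1  2.5  2.1  0.5  2.3] home[-0.5  0.2  2.5  2.4  0.7  1.9] approach:--
1 75 slide0:-- slide1:-- high:-- arc:-- home[-0.5  0.5  2.6  2.5  1.2  1.6] approach:--
1 90 slide0:-- slide1:-- high:-- arc:-- home[-0.6  0.8  2.5  2.5  1.7  1.5] approach:--
-1 35 slide0:-- slide1[-0.4 -0.   2.5  1.2  0.3 -0. ] high[-0.4 -0.2  2.5  0.7  0.4  0.5] arc[-0.4 -0.1  2.3  0.5  0.5  0.7] home[-0.3  0.1  2.3  1.   0.3  0.2] approach[-0.6 -0.6  2.4  0.5  0.8  0.7]
-1 40 slide0:-- slide1[-0.5 -0.   2.5  1.6  0.3 -0.5] high[-0.5 -0.2  2.5  1.   0.4  0.2] arc[-0.4 -0.1  2.4  0.8  0.4  0.5] home[-0.4  0.1  2.4  1.5  0.3 -0.3] approach[-0.6 -0.6  2.5  0.6  0.8  0.6]
-1 45 slide0:-- slide1:-- high[-0.5 -0.2  2.6  1.3  0.4 -0.1] arc[-0.4 -0.2  2.4  1.1  0.4  0.1] home[-0.4  0.1  2.4  1.9  0.3 -0.7] approach[-0.7 -0.6  2.5  0.7  0.8  0.4]
-1 50 slide0:-- slide1:-- high:-- arc[-0.4 -0.2  2.5  1.5  0.4 -0.3] home[-0.4  0.1  2.5  2.2  0.5 -1. ] approach[-0.7 -0.7  2.6  0.9  0.8  0.2]
-1 60 slide0:-- slide1:-- high:-- arc[-0.5 -0.1  2.5  2.1  0.5 -0.8] home[-0.5  0.2  2.5  2.4  0.7 -1.3] approach:--
-1 75 slide0:-- slide1:-- high:-- arc:-- home[-0.5  0.5  2.6  2.5  1.2 -1.5] approach:--
-1 90 slide0:-- slide1:-- high:-- arc:-- home[-0.6  0.8  2.5  2.5  1.7 -1.7] approach:--
```

```bash
cat >> h.py <<'E'
def F():
    s=manip.state(); f=np.array(s["contact_force"]); return f@EX,f@EY,f[2],wb(s["tool_pos"]),s["clock"]
def show(tag=''):
    f=F(); print(tag,"F %.1f %.1f %.1f"%f[:3],"tcp",(f[3]*1000).round(1),"t %.1f"%f[4])
E
python3 - <<'E'
from h import *
bad=0
for p in [(-.17,.005,.25),(-.17,.005,.065),(-.10,.005,.065),(-.125,.005,.115),(-.09,.005,.115),(0,.005,.16),(-.04,.005,.05),(-.01,.005,.05)]:
    for t in (15,20,25):
        q=inverse_kinematics(bw(*p),ori(t,-1)); print(p,t,None if q is None else q.round(2))
        if t==20 and q is None: bad=1
if not bad:
    manip.move_pose(bw(-.17,.005,.25),ori(20,-1)); show("a")
    manip.set_gripper(.024); manip.move_linear(bw(-.17,.005,.065),.12); show("b")
    for x in np.arange(-.164,-.1299,.004):
        manip.move_linear(bw(x,.005,.065),.04); show()
    c=cams.capture("scene"); cv2.imwrite("pics/s1.png",cv2.resize(c["image"][80:300,270:560],None,fx=2.7,fy=2.7))
E
```

```text
(-0.17, 0.005, 0.25) 15 [-0.4  -0.36  2.2   0.13  1.07  1.06]
(-0.17, 0.005, 0.25) 20 [-0.44 -0.42  2.26  0.19  1.01  0.99]
(-0.17, 0.005, 0.25) 25 [-0.48 -0.47  2.31  0.27  0.94  0.91]
(-0.17, 0.005, 0.065) 15 [-0.4  -0.14  2.41  0.19  0.65  0.97]
(-0.17, 0.005, 0.065) 20 [-0.44 -0.18  2.46  0.31  0.57  0.84]
(-0.17, 0.005, 0.065) 25 [-0.48 -0.21  2.51  0.46  0.51  0.66]
(-0.1, 0.005, 0.065) 15 [-0.33  0.    2.28  0.17  0.62  1.06]
(-0.1, 0.005, 0.065) 20 [-0.35 -0.04  2.34  0.27  0.54  0.94]
(-0.1, 0.005, 0.065) 25 [-0.38 -0.07  2.39  0.43  0.45  0.77]
(-0.125, 0.005, 0.115) 15 [-0.35 -0.13  2.29  0.15  0.75  1.06]
(-0.125, 0.005, 0.115) 20 [-0.38 -0.17  2.34  0.24  0.67  0.96]
(-0.125, 0.005, 0.115) 25 [-0.41 -0.21  2.4   0.35  0.59  0.84]
(-0.09, 0.005, 0.115) 15 [-0.32 -0.06  2.22  0.14  0.74  1.1 ]
(-0.09, 0.005, 0.115) 20 [-0.34 -0.1   2.28  0.23  0.65  1.01]
(-0.09, 0.005, 0.115) 25 [-0.37 -0.14  2.34  0.34  0.56  0.89]
(0, 0.005, 0.16) 15 [-0.26  0.06  2.02  0.11  0.82  1.19]
(0, 0.005, 0.16) 20 [-0.27  0.01  2.08  0.17  0.72  1.13]
(0, 0.005, 0.16) 25 [-0.29 -0.02  2.14  0.
[... 236 characters left out ...]
18  2.12  0.15  0.6   1.14]
(-0.01, 0.005, 0.05) 20 [-0.28  0.15  2.18  0.24  0.5   1.04]
(-0.01, 0.005, 0.05) 25 [-0.3   0.12  2.23  0.39  0.4   0.88]
a F 0.8 0.5 0.3 tcp [-169.6    4.3  250.4] t 2.1
b F -0.4 0.4 -0.1 tcp [-169.4    4.7   65.7] t 4.8
 F -0.2 0.3 -0.7 tcp [-163.4    4.8   65.5] t 5.1
 F -0.2 0.5 0.5 tcp [-159.7    5.    65.1] t 5.4
 F -0.6 0.6 -0.1 tcp [-155.7    5.    65. ] t 5.6
 F -0.0 0.2 -0.3 tcp [-151.7    4.9   65.1] t 5.9
 F 0.4 0.9 0.3 tcp [-147.7    5.    65.1] t 6.1
 F -0.6 0.4 -0.2 tcp [-144.1    5.1   64.8] t 6.4
 F -0.5 -1.0 -0.4 tcp [-140.2    5.1   64.7] t 6.6
 F -1.4 -0.3 -0.2 tcp [-136.     5.    64.9] t 6.9
 F -0.9 -0.3 0.2 tcp [-131.8    5.    65.1] t 7.1
```

View pics/s1.png

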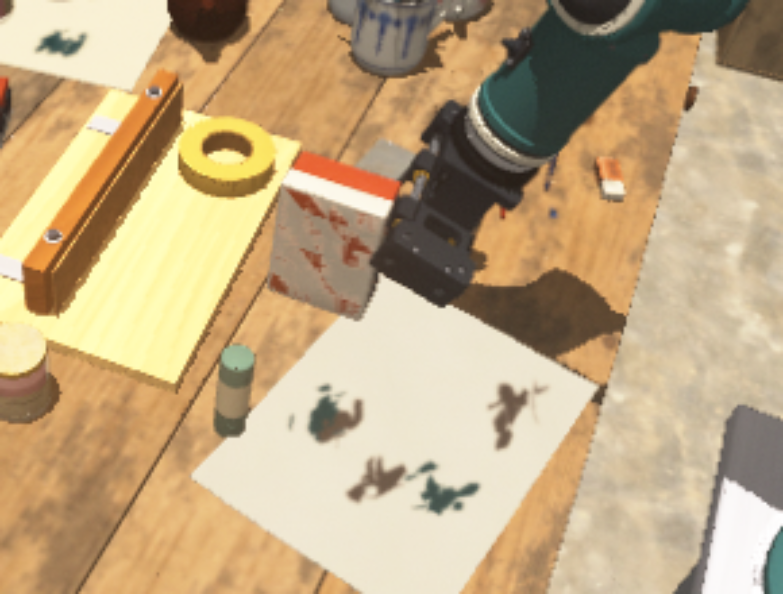

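```bash
cat >> h.py <<'E'
def boxtop(c=None,z0=.115,z1=.15):
    c=c or cams.capture("top"); q=cloud(c)[180:290,365:425].reshape(-1,3); q=q[(q[:,2]>z0)&(q[:,2]<z1)]
    print("boxtop n",len(q)); 
    if len(q)>10:
        r=cv2.minAreaRect((np.array([wb(p)[:2] for p in q])*1000).astype(np.float32)); print(np.round(cv2.boxPoints(r),1).tolist(),r)
E
python3 - <<'E'
from h import *
boxtop()
q=cloud(cams.capture("scene"));print(q.shape)
E
```

```text
boxtop n 1033
[[-169.1999969482422, -45.0], [-35.900001525878906, -52.400001525878906], [-28.399999618530273, 81.30000305175781], [-161.8000030517578, 88.69999694824219]] ((-98.82374572753906, 18.15713119506836), (133.90011596679688, 133.5650177001953), 86.80609130859375)
(400, 640, 3)
```

The box is upright at (335,230) in this view, with the gripper behind it and its body clear above the near top edge. I'll exclude the dark gripper from the measurement.

```bash
sed -i 's/q=cloud(c)\[180:290,365:425\].reshape(-1,3); q=q\[/q=cloud(c)[180:290,360:430].reshape(-1,3); b=c["image"][180:290,360:430].reshape(-1,3).max(1); q=q[(b>120)\&/' h.py
python3 - <<'E'
from h import *
boxtop()
for x in np.arange(-.126,-.1099,.004):
    manip.move_linear(bw(x,.005,.065),.04); show()
boxtop()
E
```

```text
boxtop n 862
[[-181.6999969482422, 23.600000381469727], [-62.20000076293945, -60.29999923706055], [-12.199999809265137, 10.800000190734863], [-131.60000610351562, 94.80000305175781]] ((-96.94306182861328, 17.2078857421875), (86.93586730957031, 145.97732543945312), 54.88093948364258)
 F -0.7 -0.4 -0.5 tcp [-125.7    4.9   65.1] t 7.6
 F -1.8 -0.8 -0.2 tcp [-122.     5.1   64.9] t 7.9
 F -1.4 -1.4 -1.5 tcp [-118.1    5.2   64.8] t 8.1
 F -2.0 -0.0 -0.7 tcp [-114.1    5.2   64.8] t 8.4
 F -2.9 0.5 -1.6 tcp [-110.1    5.1   64.8] t 8.6
boxtop n 863
[[-169.10000610351562, 29.5], [-40.400001525878906, -57.599998474121094], [8.699999809265137, 15.100000381469727], [-119.9000015258789, 102.0999984741211]] ((-80.1681137084961, 22.28311538696289), (87.75613403320312, 155.3080291748047), 55.9157829284668)
```

```bash
cat >> h.py <<'E'
def boxtop(c=None,z0=.115,z1=.15):
    c=c or cams.capture("top"); P=cloud(c); m=((P[...,2]>z0)&(P[...,2]<z1)&(c["image"].max(2)>110)).astype(np.uint8); m[:,:360]=0;m[:,430:]=0;m[:180]=0;m[290:]=0
    m=cv2.morphologyEx(m,cv2.MORPH_OPEN,np.ones((3,3)))
    n,l,st,_=cv2.connectedComponentsWithStats(m,connectivity=4); k=1+st[1:,4].argmax(); q=P[l==k]; w=np.array([wb(p)[:2] for p in q])*1000
    r=cv2.minAreaRect(w.astype(np.float32)); print("boxtop",len(q),np.round(cv2.boxPoints(r),1).tolist(),np.round(r[1],1),round(r[2],1),"z",np.median(q[:,2]).round(4)); return c
E
python3 - <<'E'
from h import *
c=boxtop(); cv2.imwrite("pics/t2.png",cv2.resize(c["image"][150:300,330:480],None,fx=4,fy=4))
E
```

```text
boxtop 830 [[-102.0999984741211, -20.200000762939453], [-11.100000381469727, -21.399999618530273], [-10.399999618530273, 29.200000762939453], [-101.5, 30.299999237060547]] [50.5 91.1] 89.3 z 0.1318
```

View pics/t2.png

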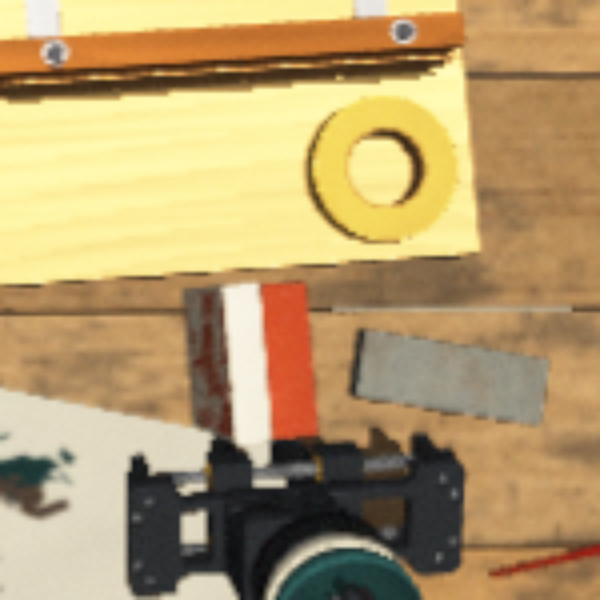

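The box is now square to the board. Its far face is about 11 mm short of the edge and laterally at +4 mm.

```bash
python3 - <<'E'
from h import *
for x in np.r_[np.arange(-.107,-.1009,.003),np.arange(-.100,-.0959,.001)]:
    manip.move_linear(bw(x,.005,.065),.03); manip.dwell(.1); show()
    if F()[0]<-7: break
boxtop()
E
```

```text
F -1.5 -0.4 -0.8 tcp [-107.     5.    64.9] t 9.1
 F -1.8 0.0 -1.0 tcp [-103.9    5.    65. ] t 9.4
 F -2.9 0.0 -1.7 tcp [-100.9    5.    65. ] t 9.8
 F -3.8 -0.3 -0.3 tcp [-100.1    5.    64.9] t 10.1
 F -6.3 -1.0 2.4 tcp [-99.7   5.1  64.7] t 10.5
 F -12.1 -2.2 7.0 tcp [-99.5   5.2  64.5] t 10.8
boxtop 826 [[-92.0, 29.399999618530273], [-91.9000015258789, -20.600000381469727], [-0.8999999761581421, -20.399999618530273], [-1.0, 29.600000381469727]] [91. 50.] 0.1 z 0.1319
```

```bash
python3 - <<'E'
from h import *
manip.move_linear(bw(-.112,.0045,.065),.06); manip.move_linear(bw(-.112,.0045,.118),.1); show("up")
manip.move_linear(bw(-.102,.0045,.118),.05); show()
for d in range(0,50,4):
    t=np.deg2rad(d); L=.118-.015/np.cos(t)
    x=-.093*np.cos(t)+L*np.sin(t); z=.015+L*np.cos(t)+.093*np.sin(t)
    manip.move_linear(bw(x-.0065,.0045,z),.05); show(d)
    f=F()
    if abs(f[0])>15: print("stop");break
c=cams.capture("scene"); cv2.imwrite("pics/s3.png",cv2.resize(c["image"][80:300,270:560],None,fx=2.7,fy=2.7))
E
```

```text
up F 0.3 0.8 0.1 tcp [-112.2    4.6  117.8] t 12.0
 F -0.5 0.8 -0.5 tcp [-101.9    4.7  117.4] t 12.3
0 F -1.4 -0.7 -0.7 tcp [-100.2    4.8  117.3] t 12.6
4 F -2.3 -0.6 -0.0 tcp [-91.6   4.4 124.7] t 12.9
8 F -2.7 -0.1 0.6 tcp [-83.5   4.4 130.5] t 13.2
12 F -1.8 0.5 0.3 tcp [-75.5   4.4 135.3] t 13.6
16 F -2.0 1.0 1.7 tcp [-67.1   4.4 139.5] t 13.9
20 F -1.8 -0.3 1.7 tcp [-58.5   4.5 143. ] t 14.3
24 F -1.5 -1.5 2.0 tcp [-49.6   4.5 145.8] t 14.6
28 F -1.2 0.9 1.7 tcp [-40.8   4.5 147.9] t 14.9
32 F -0.9 -0.9 1.4 tcp [-31.9   4.5 149.4] t 15.3
36 F -0.3 0.1 -0.1 tcp [-23.1   4.6 150. ] t 15.6
40 F -0.6 -0.6 0.7 tcp [-14.2   4.5 150.1] t 15.9
44 F -0.8 -0.2 -0.1 tcp [ -5.6   4.5 149.4] t 16.2
48 F 0.0 -0.3 0.3 tcp [  2.6   4.5 148. ] t 16.6
```

View pics/s3.png

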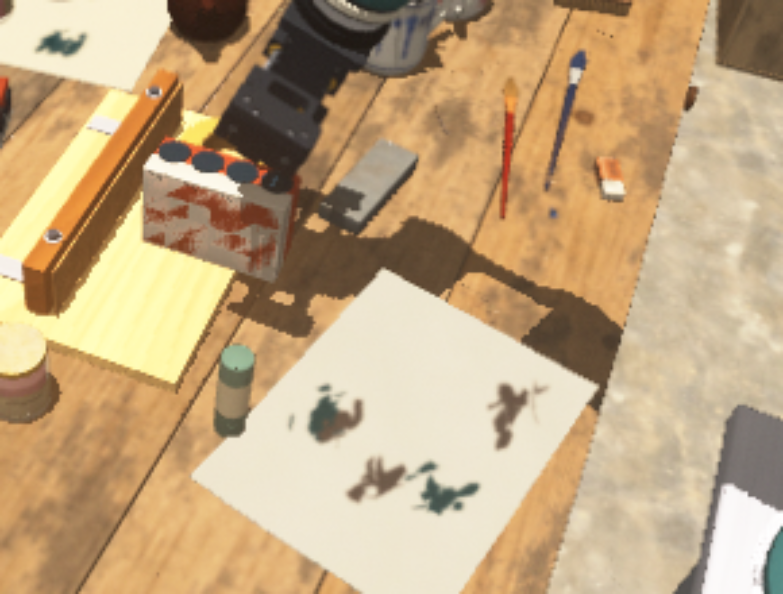

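The box has fallen onto the board ((215,215) in the view), overhanging the front edge and short of the fence. I'll retreat and measure it.

```bash
python3 - <<'E'
from h import *
manip.move_linear(bw(-.0,.0045,.17),.1);manip.move_linear(bw(-.09,.0045,.17),.15)
boxtop(z0=.095,z1=.12)
manip.move_linear(bw(-.09,.0045,.055),.12); show()
E
```

```text
boxtop 476 [[-38.0, 29.600000381469727], [-37.79999923706055, 3.5999999046325684], [88.5999984741211, 4.5], [88.4000015258789, 30.5]] [126.4  26. ] 0.4 z 0.1072
 F -1.3 -0.1 -0.9 tcp [-89.2   4.2  55.8] t 18.9
```

```bash
python3 - <<'E'
from h import *
x=-.056; manip.move_linear(bw(x,.0047,.052),.08); show()
while x<.02:
    x+=.003 if x<-.03 else .001
    manip.move_linear(bw(x,.0047,.052),.03); manip.dwell(.05); show()
    if F()[0]<-8: break
manip.dwell(.3);show("hold");boxtop(z0=.095,z1=.12)
E
```

```text
F -0.3 0.2 0.2 tcp [-55.8   4.9  51.7] t 19.5
 F 1.0 0.1 -0.2 tcp [-53.2   4.7  51.9] t 19.8
 F -1.0 0.3 -0.6 tcp [-49.9   4.6  52.1] t 20.1
 F -0.3 0.2 -0.0 tcp [-47.    4.8  51.9] t 20.4
 F -2.4 0.6 0.4 tcp [-44.5   4.9  51.6] t 20.7
 F -2.7 -0.0 -1.9 tcp [-41.2   4.8  51.7] t 21.0
 F -2.2 -0.2 -1.3 tcp [-38.    4.7  51.9] t 21.3
 F -1.4 0.0 -2.1 tcp [-34.8   4.6  52.1] t 21.6
 F -1.7 -0.2 -0.9 tcp [-31.7   4.6  52.2] t 21.9
 F -1.9 0.5 -1.1 tcp [-28.7   4.7  52.1] t 22.2
 F -3.9 0.7 -0.1 tcp [-28.1   4.7  52. ] t 22.5
 F -2.9 -0.2 0.6 tcp [-27.    4.7  52. ] t 22.8
 F -3.5 0.6 -0.2 tcp [-25.9   4.7  52. ] t 23.1
 F -3.8 -0.3 -0.7 tcp [-24.9   4.7  52. ] t 23.4
 F -3.2 -0.4 -0.0 tcp [-23.9   4.7  52. ] t 23.7
 F -3.1 -0.6 -0.4 tcp [-22.9   4.7  52. ] t 24.0
 F -3.8 -0.7 -0.8 tcp [-21.9   4.7  52. ] t 24.3
 F -3.6 0.5 -0.5 tcp [-20.9   4.7  52. ] t 24.6
 F -3.4 0.3 -1.3 tcp [-19.9   4.7  52. ] t 24.9
 F -2.4 0.5 -0.5 tcp [-18.9   4.7  52. ] t 25.2
 F -3.3 -0.3 -0.4 tcp [-17.9   4.7  52. ] t 25.5
 F -3.5 0.3 -0.9 tcp [-16.9   4.7  52. ] t 25.8
 F -3.0 -0.6 1.1 tcp [-16.    4.7  52. ] t 26.1
 F -3.4 0.2 -0.0 tcp [-15.    4.7  52. ] t 26.4
 F -3.1 0.3 -0.0 tcp [-13.9   4.7  52. ] t 26.7
 F -4.0 0.1 -0.0 tcp [-13.    4.7  52. ] t 27.0
 F -8.4 -0.8 4.1 tcp [-12.8   4.8  51.8] t 27.3
hold F -7.9 -0.3 3.1 tcp [-12.8   4.8  51.8] t 27.6
boxtop 350 [[-4.599999904632568, 29.399999618530273], [-4.300000190734863, 2.299999952316284], [88.69999694824219, 3.200000047683716], [88.5, 30.299999237060547]] [93.1 27. ] 0.6 z 0.1073
```

Rigid contact at TCP −12.8 mm puts the compressed fence face at about 126 mm, which matches the view. Now the press, then back off.

```bash
python3 - <<'E'
from h import *
manip.move_linear(bw(-.0112,.0047,.052),.03);show()
if F()[0]>-11: manip.move_linear(bw(-.0107,.0047,.052),.03)
for _ in range(4): manip.dwell(.35); show("press")
manip.move_linear(bw(-.016,.0047,.052),.02); manip.move_linear(bw(-.10,.0047,.055),.1); show("off")
manip.move_linear(bw(-.14,.0047,.25),.15)
c=boxtop(z0=.095,z1=.12); P=cloud(c)
cv2.imwrite("pics/t4.png",cv2.resize(c["image"][130:270,310:470],None,fx=4,fy=4))
s=cams.capture("scene"); cv2.imwrite("pics/s4.png",cv2.resize(s["image"][80:250,230:460],None,fx=3.4,fy=3.4)); show()
E
```

```text
F -11.5 -0.2 5.9 tcp [-12.6   4.8  51.7] t 27.9
press F -11.0 -1.1 5.4 tcp [-12.6   4.8  51.7] t 28.2
press F -10.6 -1.4 5.6 tcp [-12.6   4.8  51.7] t 28.6
press F -11.2 -1.0 5.7 tcp [-12.6   4.8  51.7] t 28.9
press F -10.9 -1.0 5.7 tcp [-12.6   4.8  51.7] t 29.3
off F -0.2 0.6 0.5 tcp [-99.2   4.4  55.5] t 30.6
boxtop 353 [[-5.0, 29.200000762939453], [-4.300000190734863, 1.899999976158142], [89.0, 4.099999904632568], [88.30000305175781, 31.5]] [93.3 27.3] 1.4 z 0.1072
 F 0.3 0.5 0.2 tcp [-140.5    5.   248.7] t 32.2
```

View pics/t4.png

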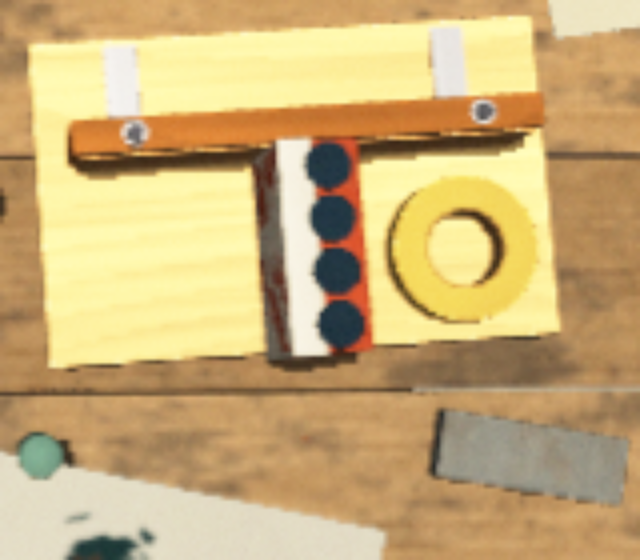

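View pics/s4.png

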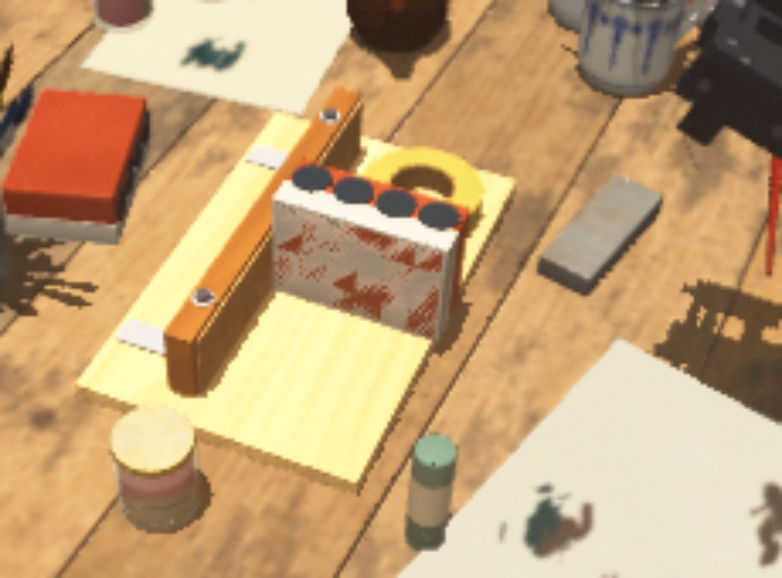

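Both views show the box on its side, end flush against the fence at t4 (317,140), and square to it within about 0.5°. The tape roll, stone, glue stick and jar haven't moved, and the arm is clear.

```bash
python3 -c "
from h import *
print(order.close_job())"
```

```text
the job is handed in; nothing more can be done
None
```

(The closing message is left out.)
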